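Unpin a filter indexer and hold it on its third click

TASK

Draw the steel lock pin straight up out of the white filter indexer and park it upright in the notch of the aluminium pin rest, hanging by its collar, and let go of it. Then turn the indexer's knob clockwise (seen from above), counting three clicks from where it rests, never as far as a fourth, and keep hold of it there: the knob springs back if released, so the program finishes with the fingers still holding the knob on the third stop. Do not shift or tip the jar, the beaker or the measuring cylinder.

Things in the scene. Friction and masses are not known exactly. Their poses are not given: they have to be found in the camera images.
- indexer: fixed white bench housing, deck 70 mm above the bench. Origin on the bench under the knob's axis; housing spans x -95 to +145, y -95 to +95 mm. Grey lamp head at x 89 to 135, y -50 to 50 mm, 45 mm above the deck. On the deck an aluminium disc, radius 52 mm, 8 mm thick, turns with the knob. Six steel pips 62 mm from the axis show where the knob's marked end points at rest and stops 1 to 5.
- bore (a point): mouth of the pin's bore on the indexer's deck, 70 mm above the bench, at x = 0, y = -62 mm of the indexer (axes as the indexer's). Bore 10.5 mm wide, 45 mm deep. At rest a fork on the disc's rim (two lugs, 14 mm gap, tops 78 mm above the bench) straddles it.
- pin: loose turned-steel lock pin, about 90 g: shank 9 mm diameter, 45 mm long below the collar; collar 24 mm diameter, 4 mm thick; round handle 16 mm diameter, 42 mm tall above the collar. Origin at the centre of the collar's underside, z up. At the start it stands in the bore, collar resting on the fork 78 mm above the bench; it blocks the knob until raised 45 mm, clear of fork and bore.
- pin_rest: fixed aluminium bracket on the bench, foot 85 x 65 x 12 mm, with a ledge 45 mm wide whose top is 70 mm above the bench; on the left or the right of the indexer. Its ledge has a notch 13 mm wide and 43 mm long, open towards the bracket's -x side, with a clear drop to the 12 mm foot. Origin on the bench at the centre of the foot.
- notch (a point): the parking point: mid-width of the notch, at the ledge's top face, 16 mm from the notch's closed end and 27 mm from its open end (-x side). Axes as the pin rest's. The pin can be lowered in from above or slid in from the open end; the collar's underside ends on the ledge, level with this point.
- knob: black bar knob on the disc: bar 42 mm long, 14 mm thick, 44 mm tall, over a skirt of radius 22 mm, 8 mm high. Origin on the axis at its underside (78 mm above the bench), z up, x along the bar, so it is gripped across y; a light mark is on top of its -x end. At rest its x axis is +36 deg (anticlockwise) from the indexer's x axis.
- knob_grip (a point): point on the knob's axis 30 mm above the disc, at the height to grip the bar from above (14 mm of bar above it). Axes as the knob's.
- turn (a joint): turn of disc and knob, rad: 0 at rest, growing clockwise from above. A click every 24 deg: stops at 0.419, 0.838, 1.257 (third), 1.676 (fourth), end stop 2.18. A spring pulls back with 0.09 to 0.11 N m; the detents add a ripple of about +-0.06 N m (varies): the torque peaks a quarter of the way to each next stop and dips at three quarters. Released, it returns to 0.
- jar: loose white plastic jar, 68 mm diameter, 115 mm tall, on the far side of the indexer from the pin rest. Leave alone. Origin under its centre.
- beaker: loose glass beaker, 72 mm diameter, 90 mm tall, beyond the indexer on the left. Leave alone. Origin under its centre.
- cylinder: loose glass measuring cylinder, 30 mm diameter, 160 mm tall on a 64 mm foot, beyond the indexer on the right. Leave alone. Origin under its centre.
Not all that is in view belongs to the job. What is meant by the pin is not red, and is the smaller of those in its own colour.

How it is judged (in metres and radians):
On the way, in this order (a step that is already met when the one before it is completed fails the run):
1. the pin is drawn out of the bore, clear above the fork, with the knob not yet turned (z of pin in the frame of indexer above 0.124 m and value of joint turn below 0.15 rad), for 0.1 s.
2. the pin hangs upright by its collar in the notch, let go, with the knob not yet turned (x of pin in the frame of notch between -0.018 and 0.022 m and y of pin in the frame of notch between -0.006 and 0.006 m and z of pin in the frame of notch between -0.004 and 0.004 m and angle between pin's own z axis and vertical below 0.2 rad and contact force between the fingers and pin below 0.1 N and linear speed of pin below 0.02 m/s and value of joint turn below 0.15 rad), for 0.2 s.
3. the knob is held on the third stop by the fingers (value of joint turn between 1.137 and 1.377 rad and contact force between the fingers and knob above 2 N), for 0.4 s.
At the end, for the whole second after the job is handed in: The fingers hold the knob (more than 2 N) at rest on the third stop, 1.257 rad within 0.12 rad, while the pin hangs untouched in the notch: along the notch within -18 to +22 mm of the parking point, across within 6 mm, collar within 4 mm of the ledge's height, tilt under 0.2 rad (all of step 3 and velocity of joint turn between -0.1 and 0.1 rad/s and x of pin in the frame of notch between -0.018 and 0.022 m and y of pin in the frame of notch between -0.006 and 0.006 m and z of pin in the frame of notch between -0.004 and 0.004 m and angle between pin's own z axis and vertical below 0.2 rad and contact force between the fingers and pin below 0.1 N); the arm keeps its last pose, push and grip.
It fails at once if the knob is turned past halfway to the fourth stop (value of joint turn above 1.47 rad).
It fails at once if the jar is shifted by more than 20 mm or tipped (distance of jar from where it was at the start of the episode above 0.02 m or angle between jar's own z axis and vertical above 0.3 rad).
It fails at once if the beaker is shifted by more than 20 mm or tipped (distance of beaker from where it was at the start of the episode above 0.02 m or angle between beaker's own z axis and vertical above 0.3 rad).
It fails at once if the measuring cylinder is shifted by more than 20 mm or tipped (distance of cylinder from where it was at the start of the episode above 0.02 m or angle between cylinder's own z axis and vertical above 0.3 rad).
It also fails if it takes over 54 s, if anything falls off the work surface, if the arm or the gripper's body presses on something with over 40 N, if the wrist force passes 120 N, or if a joint passes its speed limit or range.

ROBOT

A 6-joint arm with a two-finger parallel gripper is mounted at the origin on the work surface. World frame = base frame: x ahead of the robot, y to its left, z up, the work surface at z = 0. Lengths are in mm, angles in rad, forces in N, time in s.
With the tool pointing down it reaches from about 300 to 850 mm from the base axis. Payload 5.4 kg.
Tool frame: the origin (TCP) lies between the finger pads; the fingertips stand 17 mm ahead of it and the grasp point (between the pads) lies 2 mm behind it; z points along the fingers, y is the line along which they close (so a half turn about z gives the same grasp; the last joint's range is limited). The gripper opens to 85 mm and grips with 20 to 120 N. Pads are 22 mm wide; open, the fingers measure 114 mm over their backs; the gripper's body (76 mm by 85 mm) begins 54 mm behind the grasp point. The pads swing forward as they close: fully open they stand 13 mm farther back than shut.
Start: joints at [-1.534, 0.158, 1.597, -0, 1.386, -0.21], TCP at [140.451, -557.566, 248.299] pointing down, gripper open.
Joint ranges: [-2.91, 2.91], [-0.94, 2.29], [0.18, 2.7], [-1.29, 4.43], [0.17, 2.64], [-3, 3]. Speed limits (rad/s): [2.57, 2.57, 3.14, 3.14, 3.14, 3.14].

INTERFACE

Orientations are given as a unit quaternion [w, x, y, z].
In Python, from rig import ctrl gives the robot as it stands.
- The arm moves only by the tool jog_arm, never from a script. Its arguments are lists of equal length, an entry for each row: "travel": the shift along the tool's x, y, z as a fraction of full scale, a list of three; "spin": the turn about the tool's z as a fraction of full scale; "jaw": the gripper's target within -1 to 1 (fully open at 1, half-way at 0, shut at -1). In form: {"travel": [[x, y, z], ...], "spin": [spin, ...], "jaw": [jaw, ...]}. A call has 1 to 10 rows; each row shifts and turns the commanded pose from where the row before left it, along the tool's axes as they then stand; what a row does not reach is not made up. Full scale, the value 1, is 10 cm for a shift and 90 degrees for a turn. A row lasts 1/12 s, in which the tool goes at most 41.7 mm and 7.16 degrees, less where a joint would pass 70% of its speed; a pose out of reach is approached as far as the arm can. A call with a number of a shift or a turn outside -1 to 1 is refused whole. A call with a gripper value outside its range is refused whole. The fingers move at their own pace and stop on an object; the grip force is fixed at half the most. Time passes only in rows, so rows that do not move let the fingers close. It gives the time, the measured TCP pose, the force, the opening and the grip force at its end, in the units of the state.
- ctrl.read_state(): the state, without advancing time (a new reading comes with each control period).
- ctrl.read_camera(name): name is "scene" or "top" or "wrist"; returns the picture (384x512x3 uint8, blue, green, red); there is no depth.
- ctrl.camera_info(name): a dict with "mtx" (3x3 intrinsics, pixels), "R" (3x3) and "t" (3): a world point X has camera coordinates R X + t. Camera axes: x right, y down, z forward; pixel columns grow to the right and rows downward; lengths in mm; the calibration is good to about 2 mm. The wrist camera is an equidistant fisheye: a pixel r from the principal point sees the ray r / f radians off the axis. A picture is of the moment at which its call begins: read the wrist's pose just before it. camera_info takes no time and is no camera call; for the wrist camera it gives the pose at the moment of the call.
- ctrl.job_done(): hands the job in; it is judged then, once.
Trained networks look in the newest picture that a camera, given by its name, has taken for a name from the list of things; names that differ only in an ending like _2 or _b are one class to them, and where a whole thing is asked for, a point or a joint stands for the part that bears it (a point fixed in the world has none). Each returns a list of dicts, best first, with "conf" (0 to 1); they miss things now and then, are a little off and sometimes report something else, mostly with a low value. They report only what shows in the picture. A call takes as long as a camera call. They do not tell look-alikes from the thing itself.
- ctrl.recognise(camera, name): "rect" ([left, top, width, height] in pixels, round what is visible of it).
- ctrl.masks_of(camera, name): "mask" (384x512 bool, what is visible of it) and "rect" ([left, top, width, height] in pixels, round what is visible of it).
The state is a dict: "time": time; "joints": joint angles; "qd": joint speeds; "joint_efforts": joint torques, N m; "tcp_pos": TCP position; "tool_rot": TCP orientation; "wrist_force": force on the tool from outside, world axes, zero at the start; "torque": the same for the moment, N m; "grip_width": finger opening in mm; "grasp_force": force on a finger pad.
Only numpy, scipy, OpenCV 4.12 (cv2) and the standard library are available. Lean on these libraries where they do the work, as an engineer would, in place of code of your own. Each camera call takes 0.05 s, during which the arm holds its last target. There are 200 camera calls.

## Working session

There is one attempt and no reset: what is moved stays moved. The work goes in short steps, Python scripts to look and compute and a tool call to move; the robot and the scene stay as the last step left them, time stands still between calls to the robot, and variables do not carry over. Pictures are saved under pics/ and viewed, at most 10 in all, crops included, and the job is handed in when it is done.

Besides the shell and the picture viewer there is one more tool, called after "Emit:" as name(argument=value, ...), one argument or row to a line, values as JSON. jog_arm: Moves the arm, as the interface text tells. Its arguments: {"type":"object","properties":{"travel":{"type":"array","items":{"type":"array","items":{"type":"number"}}},"spin":{"type":"array","items":{"type":"number"}},"jaw":{"type":"array","items":{"type":"number"}}},"required":["travel","spin","jaw"]}

```bash
mkdir -p pics; ls
python3 - <<'E'
from rig import ctrl
import cv2,numpy as np
s=ctrl.read_state(); print({k:np.round(v,3).tolist() for k,v in s.items()})
ims={}
for c in ["scene","top"]:
    im=ctrl.read_camera(c); cv2.imwrite(f"pics/{c}0.png",im)
    i=ctrl.camera_info(c); C=-np.array(i["R"]).T@np.array(i["t"]); print(c,np.round(i["mtx"],1).tolist(),C.round())
    for n in ["indexer","pin","pin_rest","knob","jar","beaker","cylinder"]:
        print(c,n,[(np.round(d["rect"]).tolist(),round(d["conf"],2)) for d in ctrl.recognise(c,n)])
    ims[c]=im
cv2.imwrite("pics/a.png",cv2.resize(ims["scene"],(800,600))); cv2.imwrite("pics/b.png",cv2.resize(ims["top"],(800,600)))
E
```

```text
pics
{'time': 0.0, 'joints': [-1.534, 0.159, 1.598, 0.0, 1.386, -0.21], 'qd': [0.0, -0.001, -0.0, -0.001, -0.0, -0.001], 'joint_efforts': [-0.0, -39.601, -33.143, -0.0, 0.009, -0.0], 'tcp_pos': [140.435, -556.99, 247.314], 'tool_rot': [-0.001, 0.992, 0.123, 0.0], 'wrist_force': [-0.139, -0.745, 0.338], 'torque': [0.016, -0.021, 0.067], 'grasp_force': 0.0, 'grip_width': 85.671}
scene [[442.2, 0.0, 251.2], [0.0, 442.2, 197.2], [0.0, 0.0, 1.0]] [1022.  216.  950.]
scene indexer [([213.0, 151.0, 52.0, 39.0], 0.59)]
scene pin [([152.0, 153.0, 20.0, 34.0], 0.51), ([194.0, 118.0, 9.0, 18.0], 0.48), ([214.0, 148.0, 7.0, 16.0], 0.41)]
scene pin_rest [([359.0, 195.0, 46.0, 47.0], 0.78)]
scene knob [([211.0, 152.0, 53.0, 36.0], 0.82)]
scene jar [([150.0, 109.0, 28.0, 49.0], 0.74), ([360.0, 195.0, 46.0, 48.0], 0.31)]
scene beaker [([357.0, 281.0, 43.0, 42.0], 0.76)]
scene cylinder [([103.0, 159.0, 36.0, 52.0], 0.73)]
top [[383.4, 0.0, 254.4], [0.0, 383.4, 192.5], [0.0, 0.0, 1.0]] [ 498.  -22. 1084.]
top indexer [([239.0, 151.0, 83.0, 98.0], 0.97)]
top pin [([337.0, 173.0, 14.0, 15.0], 0.5), ([335.0, 232.0, 12.0, 13.0], 0.43), ([137.0, 210.0, 36.0, 34.0], 0.33)]
top pin_rest [([139.0, 211.0, 37.0, 34.0], 0.61)]
top knob []
top jar [([351.0, 208.0, 38.0, 25.0], 0.68)]
top beaker [([299.0, 204.0, 9.0, 9.0], 0.6)]
top cylinder [([351.0, 139.0, 36.0, 28.0], 0.58)]
```

View pics/a.png

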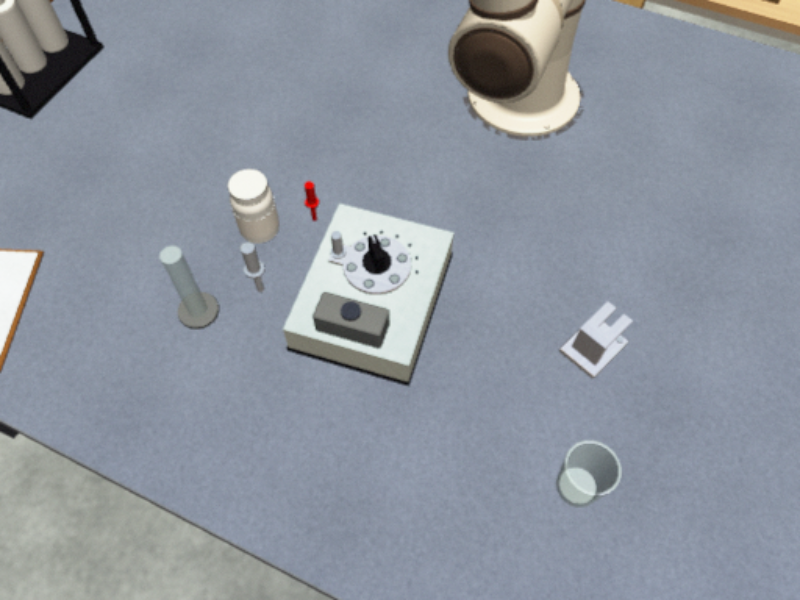

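View pics/b.png

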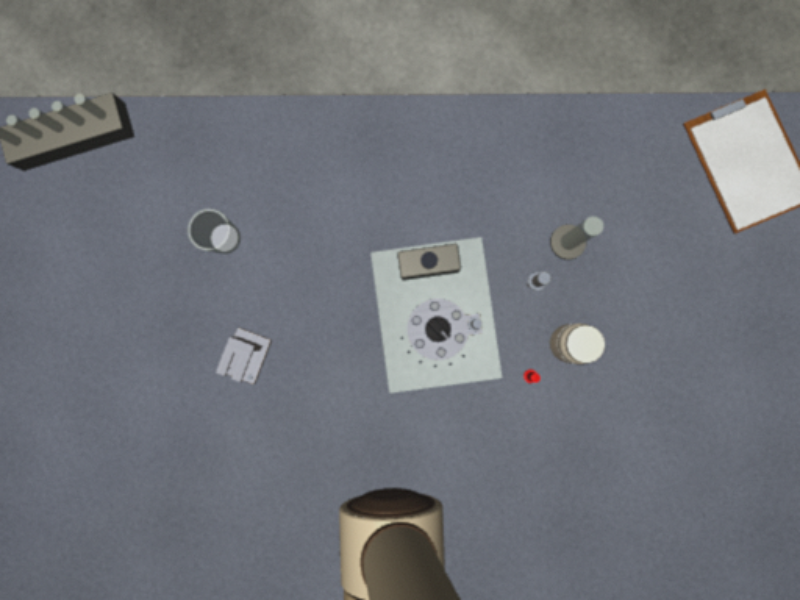

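Scene view (800x600): the candidates are the red pin (312,200), the larger steel pin standing on the bench (252,265), and the smaller steel pin in the indexer fork (337,245). I choose the last; the top view shows it at (475,323). The pin rest is on the left at (243,355) in the top view.

```bash
cat > h.py <<'E'
from rig import ctrl
import cv2,numpy as np
def info(c):
    i=ctrl.camera_info(c); return np.array(i["mtx"]),np.array(i["R"]),np.array(i["t"]).ravel()
def ray(c,p,inf=None):
    K,R,t=inf or info(c); u=(p[0]-K[0,2])/K[0,0]; v=(p[1]-K[1,2])/K[1,1]
    if c=="wrist":
        r=np.hypot(u,v)+1e-12; d=np.array([u/r*np.sin(r),v/r*np.sin(r),np.cos(r)])
    else: d=np.array([u,v,1.])
    d=R.T@d; return -R.T@t,d/np.linalg.norm(d)
def onz(c,p,z,inf=None):
    C,d=ray(c,p,inf); return C+d*(z-C[2])/d[2]
def tri(rays):
    A=sum(np.eye(3)-np.outer(d,d) for C,d in rays); b=sum((np.eye(3)-np.outer(d,d))@C for C,d in rays)
    return np.linalg.solve(A,b)
def proj(c,X,inf=None):
    K,R,t=inf or info(c); q=R@np.asarray(X,float)+t
    if c=="wrist":
        r=np.hypot(q[0],q[1])+1e-12; th=np.arctan2(r,q[2]); u,v=q[0]/r*th,q[1]/r*th
    else: u,v=q[0]/q[2],q[1]/q[2]
    return np.array([K[0,0]*u+K[0,2],K[1,1]*v+K[1,2]])
E
python3 - <<'E'
from h import *
np.set_printoptions(precision=1,suppress=True)
s=1.5625
f=lambda x,y:np.array([x,y])/800*512
c=np.array([onz("top",f(*p),70)[:2] for p in [(371,252),(482,238),(501,378),(390,392)]])
print(c)
ex=((c[0]+c[1])-(c[2]+c[3]))/2; a=np.arctan2(ex[1],ex[0]); print("yaw",a,np.linalg.norm(ex))
o=c.mean(0)-np.array([np.cos(a),np.sin(a)])*25; print("idx",o)
print("bore",o+62*np.array([np.sin(a),-np.cos(a)]))
print("pintop tri",tri([ray("top",f(475,322)),ray("scene",f(336,235))]), onz("top",f(475,322),124))
print("rest", onz("top",f(243,357),70),"ledge",[onz("top",f(*p),70)[:2] for p in [(262,337),(240,378),(218,372)]])
for n,p in dict(jar=(578,343),cyl=(569,242),bk=(222,238)).items(): print(n,onz("top",f(*p),0))
print(ctrl.camera_info("wrist"))
E
```

```text
[[ 641.4   56.3]
 [ 665.7 -132.5]
 [ 429.3 -163.7]
 [ 404.4   22.3]]
yaw 0.13694695213414276 238.94273389712023
idx [510.4 -57.8]
bore [ 518.9 -119.2]
pintop tri [ 521.8 -115.6  126.1] [ 521.5 -115.2  124. ]
rest [461.2 273.   70. ] ledge [array([495.4, 241.1]), array([425.7, 277.3]), array([435.5, 315.3])]
jar [ 488.  -310.8    0. ]
cyl [ 670.1 -296.8    0. ]
bk [676.9 337.    0. ]
{'mtx': array([[297.3,   0. , 254.5],
       [  0. , 297.3, 189.1],
       [  0. ,   0. ,   1. ]]), 'R': array([[ 0.2, -1. ,  0. ],
       [-0.9, -0.2,  0.3],
       [-0.3, -0.1, -1. ]]), 't': array([-574.7,  -39.8,  379.1])}
```

Emit:
jog_arm(
  travel=[
    [0.266,-0.2,-0.03],
    [0.266,-0.2,-0.03],
    [0.266,-0.2,-0.03],
    [0.266,-0.2,-0.03],
    [0.266,-0.2,-0.03],
    [0.266,-0.2,-0.03],
    [0.266,-0.2,-0.03],
    [0.266,-0.2,-0.03],
    [0.266,-0.2,-0.03],
    [0,0,0],
  ],
  spin=[0,0,0,0,0,0,0,0,0,0],
  jaw=[1,1,1,1,1,1,1,1,1,1],
)

```text
time: 1.63
tcp_pos: [331.5, -320.9, 276.2]
tool_rot: [-0.0, 0.992, 0.126, 0.001]
wrist_force: [-0.1, 0.1, -0.5]
grip_width: 85.6
grasp_force: 0.0
```

Emit:
jog_arm(
  travel=[
    [0.266,-0.2,-0.03],
    [0.266,-0.2,-0.03],
    [0.266,-0.2,-0.03],
    [0.266,-0.2,-0.03],
    [0.266,-0.2,-0.03],
    [0.266,-0.2,-0.03],
    [0.266,-0.2,-0.03],
    [0.266,-0.2,-0.03],
    [0.266,-0.2,-0.03],
    [0,0,0],
  ],
  spin=[0,0,0,0,0,0,0,0,0,0],
  jaw=[1,1,1,1,1,1,1,1,1,1],
)

```text
time: 2.47
tcp_pos: [519.3, -88.0, 302.9]
tool_rot: [-0.001, 0.992, 0.125, 0.001]
wrist_force: [0.5, -0.6, -0.8]
grip_width: 85.1
grasp_force: 0.0
```

Emit:
jog_arm(
  travel=[
    [0,0,0],
    [0,0,0],
    [0,0,0],
    [0,0,0],
    [0,0,0],
    [0,0,0],
    [0,0,0],
    [0,0,0],
    [0,0,0],
    [0,0,0],
  ],
  spin=[-0.077,-0.077,-0.077,-0.077,-0.077,-0.077,-0.077,-0.077,-0.077,-0.077],
  jaw=[1,1,1,1,1,1,1,1,1,1],
)

```text
time: 3.3
tcp_pos: [516.5, -92.4, 302.2]
tool_rot: [0.0, 0.745, 0.667, -0.0]
wrist_force: [-0.2, 0.4, 0.5]
grip_width: 85.4
grasp_force: 0.0
```

Emit:
jog_arm(
  travel=[
    [0,0,0],
    [0,0,0],
    [0,0,0],
    [0,0,0],
  ],
  spin=[-0.077,-0.077,0,0],
  jaw=[1,1,1,1],
)

```text
time: 3.63
tcp_pos: [516.6, -92.2, 302.2]
tool_rot: [0.0, 0.662, 0.749, -0.0]
wrist_force: [0.7, -0.4, -0.3]
grip_width: 85.7
grasp_force: 0.0
```

Run:
```python
from h import *
np.set_printoptions(precision=1,suppress=True)
inf=info("wrist"); im=ctrl.read_camera("wrist")
print("C",-inf[1].T@inf[2], inf[1][2])
for n in ["pin","knob","indexer","pin_rest"]:
    print(n,[(np.round(d["rect"]).tolist(),round(d["conf"],2)) for d in ctrl.recognise("wrist",n)])
for n,X in dict(pintop=(521,-117,124),knobtop=(510,-58,122),bore78=(519,-119,78)).items(): print(n,proj("wrist",X,inf))
cv2.imwrite("pics/w1.png",cv2.resize(im,(800,600),interpolation=cv2.INTER_CUBIC)); np.savez("w1.npz",im=im,K=inf[0],R=inf[1],t=inf[2])
```

```text
C [506.4 -14.4 427.1] [ 0.  -0.3 -1. ]
pin [([286.0, 236.0, 22.0, 50.0], 0.67), ([245.0, 175.0, 17.0, 28.0], 0.65), ([178.0, 220.0, 20.0, 36.0], 0.6)]
knob [([247.0, 175.0, 16.0, 28.0], 0.65), ([209.0, 90.0, 91.0, 102.0], 0.6)]
indexer [([175.0, 58.0, 199.0, 148.0], 0.77)]
pin_rest []
pintop [256.2 194.7]
knobtop [252.7 139.1]
bore78 [254.2 183.9]
```

View pics/w1.png

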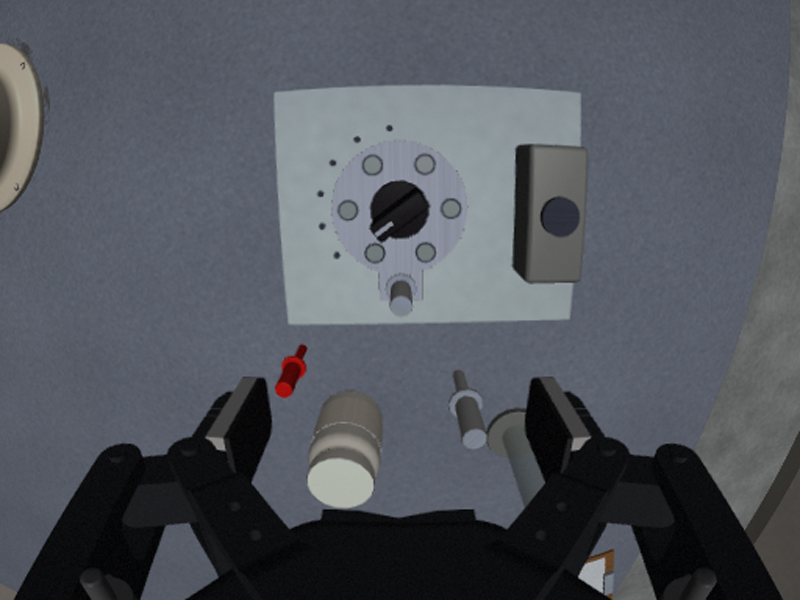

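The wrist view confirms the choice: the steel pin is in the fork, with its handle top at (401,304). The disc centre is at (399,206) and the pips run down the left arc. The larger steel pin (470,410) and the red pin (290,370) stand apart.

Run:
```python
from h import *
np.set_printoptions(precision=1,suppress=True)
z=np.load("w1.npz"); inf=(z["K"],z["R"],z["t"])
f=lambda x,y:np.array([x,y])*.64
print("pintop",onz("wrist",f(401,304),124,inf), tri([ray("wrist",f(401,304),inf),ray("top",f(475,322)),ray("scene",f(336,235))]))
pp=[(337,255),(322,226),(320,194),(333,162),(357,139),(389,128)]
P=np.array([onz("wrist",f(*p),71,inf)[:2] for p in pp]); 
from scipy.optimize import least_squares
r=least_squares(lambda v:np.hypot(*(P-v).T)-62,[510,-58]); o=r.x; print("axis",o,r.fun)
ang=np.degrees(np.arctan2(*(P-o).T[::-1])); print("pip angles",ang)
print("disc centre",onz("wrist",f(399.5,206),78,inf))
w=[onz("wrist",f(*p),122,inf)[:2] for p in [(378,240),(427,190)]]; print(w, np.degrees(np.arctan2(*(w[1]-w[0])[::-1])))
```

```text
pintop [ 521.4 -116.7  124. ] [ 521.6 -115.8  125.9]
axis [513.1 -57.3] [-0.2 -0.   0.2 -0.   0.  -0.2]
pip angles [-135.8 -160.   176.6  151.7  128.1  104.4]
disc centre [512.9 -55.2  78. ]
[array([500.7, -74.5]), array([528.6, -37.3])] 53.14569058509
```

Emit:
jog_arm(
  travel=[
    [-0.128,0.009,0.2],
    [-0.128,0.009,0.2],
    [0,0,0.25],
    [0,0,0.25],
    [0,0,0.25],
    [0,0,0.25],
    [0,0,0],
    [0,0,0],
    [0,0,0],
  ],
  spin=[-0.01,0,0,0,0,0,0,0,0],
  jaw=[1,1,1,1,1,1,1,1,1],
)

```text
time: 4.63
tcp_pos: [523.0, -117.0, 164.0]
tool_rot: [0.001, 0.655, 0.756, 0.0]
wrist_force: [0.5, -0.4, 1.2]
grip_width: 85.4
grasp_force: 0.0
```

Run:
```python
from h import *
inf=info("wrist"); im=ctrl.read_camera("wrist")
cv2.imwrite("pics/w2.png",cv2.resize(im,(800,600),interpolation=cv2.INTER_CUBIC))
s=ctrl.read_state(); print(s["tcp_pos"],s["tool_rot"],proj("wrist",(521.5,-117,124),inf)/.64,proj("wrist",s["tcp_pos"],inf)/.64)
np.savez("w2.npz",K=inf[0],R=inf[1],t=inf[2])
```

```text
[ 523.32417803 -117.19962109  164.52976106] [1.76806510e-03 6.54795231e-01 7.55804108e-01 4.78858333e-04] [395.24171673 356.95528209] [400.59012268 413.35536804]
```

View pics/w2.png

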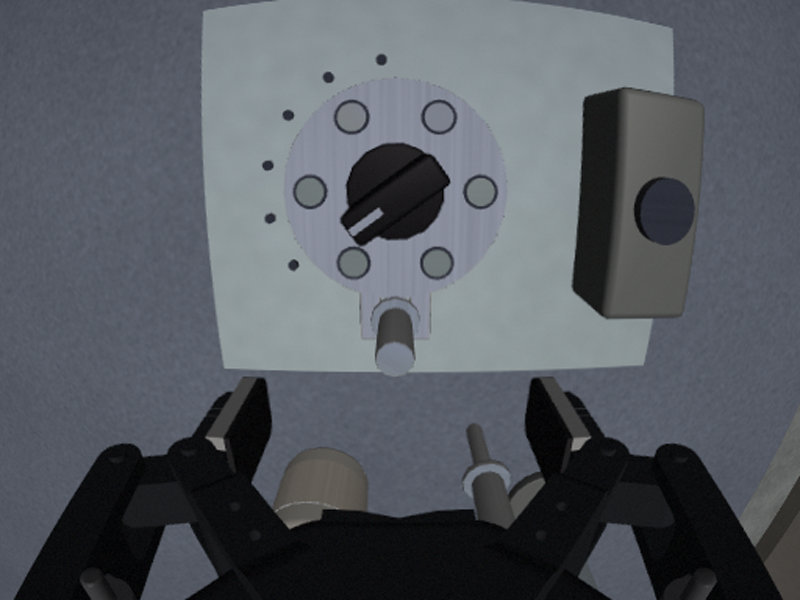

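The pin's handle top is at (395,358), within 1 px of the prediction. The knob bar is seen from (360,225) to (435,170), so I go down to grip.

Emit:
jog_arm(
  travel=[
    [0,-0.018,0.15],
    [0,0,0.15],
    [0,0,0.15],
    [0,0,0.13],
    [0,0,0],
    [0,0,0],
    [0,0,0],
  ],
  spin=[0,0,0,0,0,0,0],
  jaw=[1,1,1,1,1,1,1],
)

```text
time: 5.27
tcp_pos: [521.6, -117.5, 106.3]
tool_rot: [0.002, 0.655, 0.756, 0.0]
wrist_force: [-0.4, -0.1, 0.2]
grip_width: 85.4
grasp_force: 0.0
```

Emit:
jog_arm(
  travel=[
    [0,0,0],
    [0,0,0],
    [0,0,0],
    [0,0,0],
    [0,0,0],
    [0,0,0],
    [0,0,0],
    [0,0,0],
    [0,0,0],
    [0,0,0],
  ],
  spin=[0,0,0,0,0,0,0,0,0,0],
  jaw=[-1,-1,-1,-1,-1,-1,-1,-1,-1,-1],
)

```text
time: 6.1
tcp_pos: [520.7, -117.0, 104.6]
tool_rot: [0.0, 0.655, 0.756, 0.0]
wrist_force: [1.9, 0.3, 1.4]
grip_width: 14.7
grasp_force: 58.4
```

Emit:
jog_arm(
  travel=[
    [0,0,-0.06],
    [0,0,-0.12],
    [0,0,-0.14],
    [0,0,-0.14],
    [0,0,-0.14],
    [0,0,-0.14],
    [0,0,-0.2],
    [0,0,-0.2],
    [0,0,0],
    [0,0,0],
  ],
  spin=[0,0,0,0,0,0,0,0,0,0],
  jaw=[-1,-1,-1,-1,-1,-1,-1,-1,-1,-1],
)

```text
time: 6.93
tcp_pos: [520.4, -117.1, 218.7]
tool_rot: [0.001, 0.655, 0.756, 0.0]
wrist_force: [0.0, -0.0, -2.2]
grip_width: 14.8
grasp_force: 59.3
```

Emit:
jog_arm(
  travel=[
    [0.2,-0.01,-0.03],
    [0.35,-0.015,-0.03],
    [0.35,-0.015,-0.03],
    [0.35,-0.015,-0.03],
    [0.35,-0.015,-0.03],
    [0.35,-0.015,-0.03],
    [0.35,-0.015,-0.03],
    [0.35,-0.015,0],
    [0.35,-0.015,0],
    [0.2,-0.01,0],
  ],
  spin=[0,0,0,0,0,0,0,0,0,0],
  jaw=[-1,-1,-1,-1,-1,-1,-1,-1,-1,-1],
)

```text
time: 7.77
tcp_pos: [458.4, 200.6, 237.1]
tool_rot: [-0.002, 0.654, 0.757, -0.001]
wrist_force: [0.4, 0.3, -0.5]
grip_width: 14.7
grasp_force: 59.3
```

Emit:
jog_arm(
  travel=[
    [0,0,0],
    [0,0,0],
    [0,0,0],
    [0,0,0],
  ],
  spin=[0,0,0,0],
  jaw=[-1,-1,-1,-1],
)

```text
time: 8.1
tcp_pos: [460.7, 196.7, 238.5]
tool_rot: [-0.0, 0.655, 0.755, -0.001]
wrist_force: [-0.8, -0.4, -0.7]
grip_width: 14.3
grasp_force: 59.3
```

Run:
```python
from h import *
inf=info("wrist"); im=ctrl.read_camera("wrist")
m=ctrl.masks_of("wrist","pin_rest"); print([(d["rect"],d["conf"]) for d in m])
cv2.imwrite("pics/w3.png",cv2.resize(im,(800,600),interpolation=cv2.INTER_CUBIC))
s=ctrl.read_state(); print(s["tcp_pos"],s["tool_rot"])
np.savez("w3.npz",K=inf[0],R=inf[1],t=inf[2],im=im)
```

```text
[([227.3, 48.7, 83.2, 79.2], 0.74)]
[460.93647834 196.78705102 238.95375235] [-9.20106571e-05  6.55398676e-01  7.55283050e-01 -2.86055943e-04]
```

View pics/w3.png

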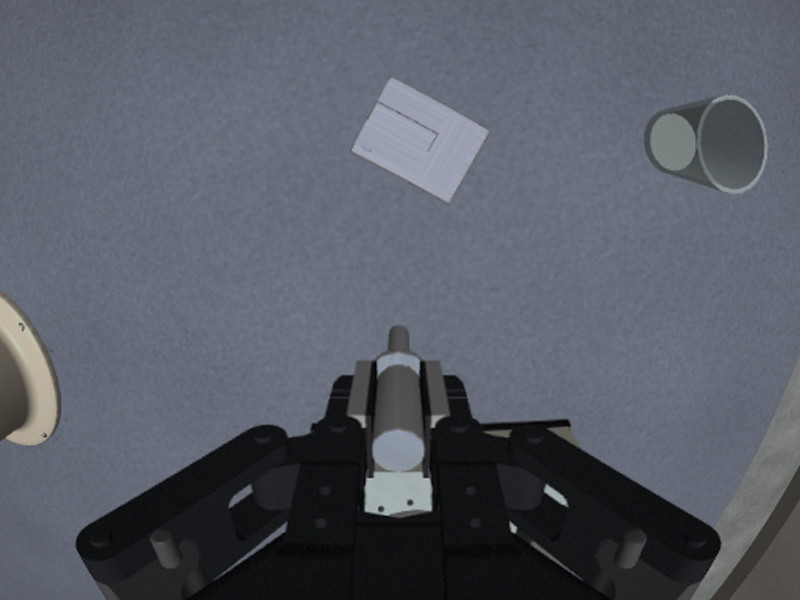

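The pin is held vertically (collar at (398,358)). The pin rest shows at about (420,140), with the notch's dark edge from (380,102) to (437,135). I take a close crop of it.

Run:
```python
from h import *
im=np.load("w3.npz")["im"][46:132,222:318]
im=cv2.resize(im,None,fx=6,fy=6,interpolation=cv2.INTER_CUBIC).astype(float)
a,b=np.percentile(im,30),np.percentile(im,99.5); im=np.clip((im-a)/(b-a),0,1)**1.3*255
top=cv2.imread("pics/top0.png")[205:250,132:182]; 
t=cv2.resize(top,None,fx=4,fy=4,interpolation=cv2.INTER_CUBIC)
out=np.zeros((520,790,3)); out[:516,:576]=im; out[:180,580:780]=t
cv2.imwrite("pics/w3c.png",out)
```

```text
[ WARN:0@0.052] global loadsave.cpp:1063 imwrite_ Unsupported depth image for selected encoder is fallbacked to CV_8U.
```

View pics/w3c.png

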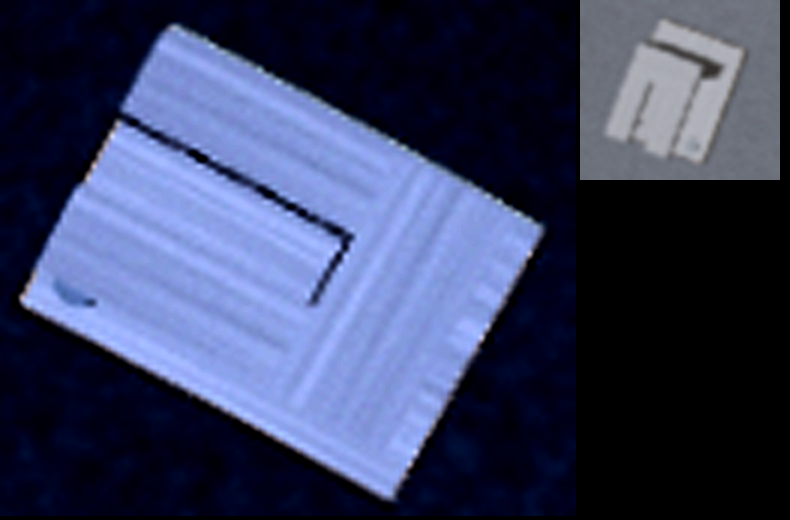

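The crop shows the notch clearly: its open-end corners are at (120,116) and (83,185), its closed-end corners at (350,237) and (312,303), and its proportions match 43 x 13 mm.

Run:
```python
from h import *
np.set_printoptions(precision=1,suppress=True)
z=np.load("w3.npz"); inf=(z["K"],z["R"],z["t"])
g=lambda x,y:np.array([(x+.5)/6-.5+222,(y+.5)/6-.5+46])
A,B,D,E=[onz("wrist",g(*p),70,inf) for p in [(121,112),(354,236),(313,306),(83,185)]]
print("lens",np.linalg.norm(A-B),np.linalg.norm(E-D),np.linalg.norm(A-E),np.linalg.norm(B-D)); print(A,B,D,E)
x=(B+D)/2-(A+E)/2; x/=np.linalg.norm(x); print("yaw",np.degrees(np.arctan2(x[1],x[0])))
N=((B+D)/2-16*x + (A+E)/2+27*x)/2; print("notch",N)
print("tri",tri([ray("wrist",g(168,26),inf),ray("top",(138.2,238.7))]),tri([ray("wrist",g(38,267),inf),ray("top",((660-580)/4+132,157/4+205))]))
q=ctrl.read_state(); print(q["tcp_pos"])
# held pin: collar centre seen by wrist
print("pin tilt check: top at", proj("wrist",np.add(q["tcp_pos"],[0,0,19.4]),inf)/.64)
```

```text
lens 42.72724176341711 42.17563320670874 13.50805561158824 13.377171723023194
[432.1 304.5  70. ] [472.2 289.7  70. ] [467.3 277.2  70. ] [427.7 291.7  70. ]
yaw -20.215702679512482
notch [455.  288.9  70. ]
tri [435.6 319.9  67.5] [422.  277.3  83.5]
[460.9 196.8 239. ]
pin tilt check: top at [400.6 449.3]
```

Emit:
jog_arm(
  travel=[
    [0.15,0.012,0],
    [0.25,0.021,0.05],
    [0.25,0.021,0.2],
    [0.17,0.014,0.24],
    [0.1,0.0085,0.22],
    [0,0,0.17],
    [0,0,0],
    [0,0,0],
    [0,0,0],
    [0,0,0],
  ],
  spin=[0,0,0,0,0,0,0,0,0,0],
  jaw=[-1,-1,-1,-1,-1,-1,-1,-1,-1,-1],
)

```text
time: 9.03
tcp_pos: [456.6, 289.8, 153.2]
tool_rot: [0.001, 0.655, 0.756, 0.001]
wrist_force: [0.8, 0.4, -1.4]
grip_width: 14.4
grasp_force: 59.3
```

Run:
```python
from h import *
inf=info("wrist"); im=ctrl.read_camera("wrist")
s=ctrl.read_state(); p=s["tcp_pos"]; print(p,s["tool_rot"])
np.savez("w4.npz",K=inf[0],R=inf[1],t=inf[2],im=im)
print("tip",proj("wrist",np.add(p,[0,0,-72]),inf),"notch",[proj("wrist",X,inf) for X in [(455,289,70),(472.2,289.7,70),(467.3,277.2,70)]])
c=im[110:270,170:345]; cv2.imwrite("pics/w4.png",cv2.resize(c,None,fx=3.6,fy=3.6,interpolation=cv2.INTER_CUBIC))
```

```text
[456.52038237 289.8961484  153.12931361] [0.00080822 0.65508209 0.75555596 0.00141239]
tip [254.83722813 209.47470153] notch [array([252.58911571, 204.82145678]), array([275.37512411, 206.93003678]), array([266.36472492, 221.17501231])]
```

View pics/w4.png

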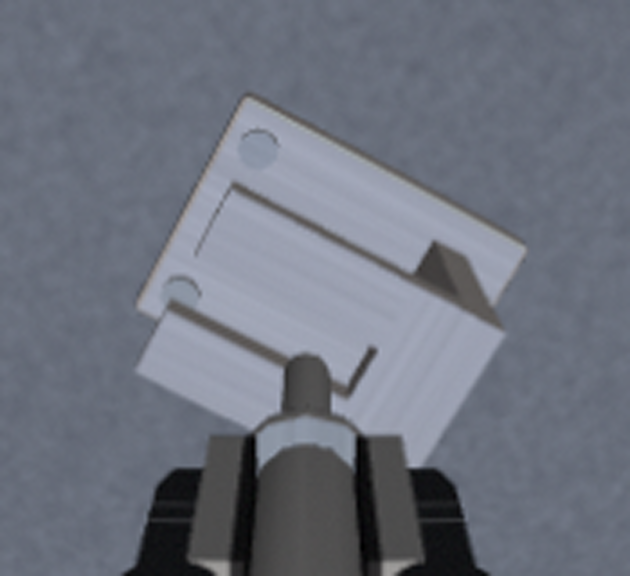

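The held pin's tip is near (307,368), and the notch's closed-end corners at (375,350) and (348,392) land where my measurement predicts. I check the pin's offset and tilt in the grip against a projected model.

Run:
```python
from h import *
from scipy.optimize import least_squares
np.set_printoptions(precision=2,suppress=True)
from scipy.spatial.transform import Rotation as Rn
a=1.7123; tx=np.array([np.cos(a),np.sin(a),0]); ty=np.array([np.sin(a),-np.cos(a),0])
th=np.linspace(0,2*np.pi,73)[:-1]
def load(f): z=np.load(f); return z["K"],z["R"],z["t"]
def circ(tcp,inf,v,h,r): # v: offx, offy, z-offset of pin origin below tcp, tilt(rad, tip toward -tx)
    ax=np.array([0,0,1])+tx*v[3]+ty*v[4]; ax/=np.linalg.norm(ax)
    c=np.array(tcp)+tx*v[0]+ty*v[1]+np.array([0,0,1])*17.4 + ax*(h-44.)
    e=np.cross(ax,ty); e/=np.linalg.norm(e); f=np.cross(ax,e)
    return np.array([proj("wrist",c+r*(np.cos(t)*e+np.sin(t)*f),inf) for t in th])
i3,i4=load("w3.npz"),load("w4.npz"); t3=(460.9,196.8,239.0);t4=(456.55,289.85,153.15)
def res(v):
    o=[]
    c=circ(t4,i4,v,-45,4.5); c=(c-[170,110])*3.6; o+=[c[:,1].min()-353, (c[:,0].min()+c[:,0].max())/2-307]
    c=circ(t4,i4,v,0,12); c=(c-[170,110])*3.6; 
    c2=(circ(t4,i4,v,4,12)-[170,110])*3.6
    o+=[min(c[:,1].min(),c2[:,1].min())-415,(c[:,0].min()+c[:,0].max())/2-307]
    c=circ(t3,i3,v,-45,4.5)/.64; o+=[(c[:,1].min()-326)*2.3]
    c=circ(t3,i3,v,46,8)/.64; o+=[(c[:,1].mean()-450)*2.3,(c[:,0].mean()-398)*2.3]
    return np.array(o)
print("model at zero",res([0]*5))
r=least_squares(lambda v:res([v[0],v[1],0,v[2],v[3]]),[0]*4); print(r.x,r.fun)
```

```text
model at zero [-15.18  -1.46 -20.2   -0.18 -16.64  -2.62   5.68]
[-0.99 -0.63  0.03 -0.01] [ 2.74  0.56 -7.05 -0.87  1.28  3.44  0.31]
```

Emit:
jog_arm(
  travel=[
    [0.019,-0.016,0],
    [0,0,0],
    [0,0,0.06],
    [0,0,0.08],
    [0,0,0.08],
    [0,0,0.08],
    [0,0,0],
    [0,0,0],
  ],
  spin=[0,0,0,0,0,0,0,0],
  jaw=[-1,-1,-1,-1,-1,-1,-1,-1],
)

```text
time: 9.75
tcp_pos: [452.6, 291.4, 120.1]
tool_rot: [-0.001, 0.655, 0.756, -0.001]
wrist_force: [0.1, 0.6, -1.1]
grip_width: 14.4
grasp_force: 59.3
```

Emit:
jog_arm(
  travel=[
    [0,0,0.07],
    [0,0,0.07],
    [0,0,0.05],
    [0,0,0.03],
    [0,0,0],
    [0,0,0],
    [0,0,0],
  ],
  spin=[0,0,0,0,0,0,0],
  jaw=[-1,-1,-1,-1,-1,-1,-1],
)

```text
time: 10.33
tcp_pos: [453.6, 291.7, 99.6]
tool_rot: [0.0, 0.655, 0.756, 0.0]
wrist_force: [0.6, -0.2, -1.0]
grip_width: 14.4
grasp_force: 59.3
```

Emit:
jog_arm(
  travel=[
    [0,0,0.02],
    [0,0,0],
    [0,0,0],
    [0,0,0],
  ],
  spin=[0,0,0,0],
  jaw=[-1,-1,-1,-1],
)

```text
time: 10.67
tcp_pos: [453.4, 291.7, 97.4]
tool_rot: [0.0, 0.655, 0.756, 0.0]
wrist_force: [-0.8, -0.4, -0.6]
grip_width: 14.4
grasp_force: 59.3
```

Emit:
jog_arm(
  travel=[
    [0,0,0],
    [0,0,0],
    [0,0,0],
    [0,0,0],
    [0,0,0],
    [0,0,0],
    [0,0,0],
    [0,0,0],
    [0,0,0],
  ],
  spin=[0,0,0,0,0,0,0,0,0],
  jaw=[1,1,1,1,1,1,1,1,1],
)

```text
time: 11.42
tcp_pos: [453.3, 291.6, 97.3]
tool_rot: [0.0, 0.655, 0.756, -0.0]
wrist_force: [0.3, -0.3, 1.1]
grip_width: 85.5
grasp_force: 0.0
```

Emit:
jog_arm(
  travel=[
    [0,0,-0.1],
    [0,0,-0.2],
    [0,0,-0.25],
    [0,0,-0.25],
    [0,0,-0.25],
    [0,0,-0.2],
    [0,0,0],
    [0,0,0],
  ],
  spin=[0,0,0,0,0,0,0,0],
  jaw=[1,1,1,1,1,1,1,1],
)

```text
time: 12.08
tcp_pos: [454.2, 292.0, 224.1]
tool_rot: [0.001, 0.655, 0.756, 0.002]
wrist_force: [-0.2, -0.2, -0.2]
grip_width: 85.5
grasp_force: 0.0
```

Run:
```python
from h import *
inf=info("wrist"); im=ctrl.read_camera("wrist")
s=ctrl.read_state(); print(s["tcp_pos"],s["tool_rot"],s["joints"])
np.savez("w5.npz",K=inf[0],R=inf[1],t=inf[2],im=im)
for h in (70,74,116): print(h,proj("wrist",(455,289,h),inf)/.64)
cv2.imwrite("pics/w5.png",cv2.resize(im,(800,600),interpolation=cv2.INTER_CUBIC))
```

```text
[453.21584186 291.61381062 222.36755035] [5.12442412e-05 6.54730936e-01 7.55862016e-01 1.04099235e-04] [3.47381636e-01 8.59584381e-02 1.72846596e+00 1.24648331e-05
 1.32693652e+00 2.04235506e-01]
70 [398.26818339 283.47912012]
74 [398.30068349 285.29314114]
116 [398.70191515 307.72953966]
```

View pics/w5.png

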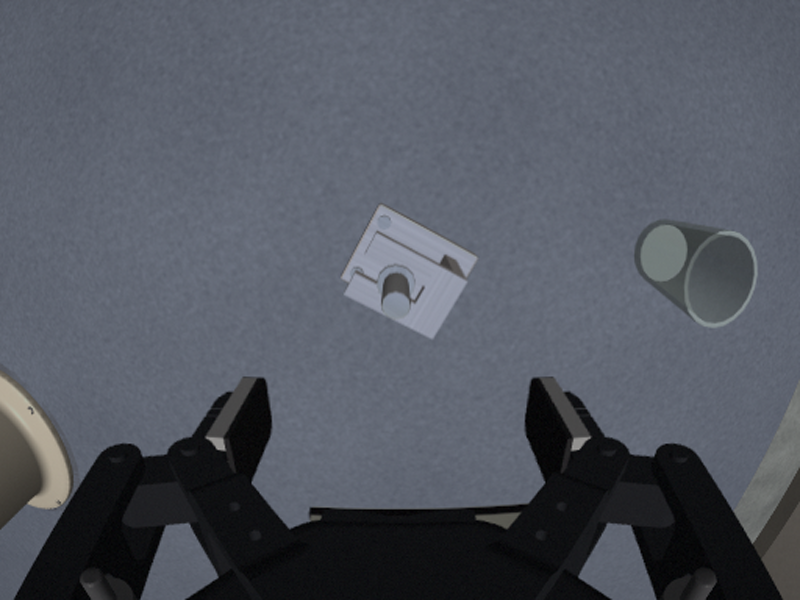

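The pin hangs upright in the notch and is released (collar (397,282), handle top (397,304), close to the predicted (398,285) and (399,308)). Next is the knob.

Emit:
jog_arm(
  travel=[
    [-0.2,0.01,0],
    [-0.37,0.01,0],
    [-0.37,0.01,0],
    [-0.37,0.01,0],
    [-0.37,0.01,0],
    [-0.37,0.01,0],
    [-0.37,0.01,0],
    [-0.37,0.01,0],
    [-0.37,0.01,0],
    [-0.376,0.007,0],
  ],
  spin=[0,0,0,0,0,0,0,0,0,0],
  jaw=[1,1,1,1,1,1,1,1,1,1],
)

```text
time: 12.97
tcp_pos: [512.3, -58.3, 220.4]
tool_rot: [-0.002, 0.655, 0.756, -0.001]
wrist_force: [0.5, 0.7, -0.4]
grip_width: 85.5
grasp_force: 0.0
```

Emit:
jog_arm(
  travel=[
    [0,0,0],
    [0,0,0],
    [0,0,0],
    [0,0,0],
    [0,0,0],
    [0,0,0],
    [0,0,0],
    [0,0,0],
    [0,0,0],
    [0,0,0],
  ],
  spin=[0.075,0.075,0.075,0.075,0.075,0.075,0.075,0.075,0,0],
  jaw=[1,1,1,1,1,1,1,1,1,1],
)

```text
time: 13.8
tcp_pos: [512.6, -56.7, 220.8]
tool_rot: [-0.001, 0.926, 0.378, -0.001]
wrist_force: [0.7, -0.2, -0.3]
grip_width: 85.6
grasp_force: 0.0
```

Run:
```python
from h import *
from scipy.optimize import least_squares
np.set_printoptions(precision=1,suppress=True)
z=np.load("w2.npz"); inf=(z["K"],z["R"],z["t"])
P=np.array([onz("wrist",np.array(p)*.64,71,inf)[:2] for p in [(293,265),(270,218),(268,165),(288,115),(328,77),(381,60)]])
r=least_squares(lambda v:np.hypot(*(P-v).T)-62,[510,-58]);print(r.x,r.fun,np.degrees(np.arctan2(*(P-r.x).T[::-1])))
e=[onz("wrist",np.array(p)*.64,122,inf)[:2] for p in [(351,232),(442,168)]]; print("bar ends",e,np.mean(e,0),np.degrees(np.arctan2(*(e[1]-e[0])[::-1])))
s=ctrl.read_state();q=s["tool_rot"]; print(s["tcp_pos"],np.degrees(2*np.arctan2(q[2],q[1])),s["joints"])
inf=info("wrist"); im=ctrl.read_camera("wrist"); np.savez("w6.npz",K=inf[0],R=inf[1],t=inf[2],im=im)
cv2.imwrite("pics/w6.png",cv2.resize(im,(800,600),interpolation=cv2.INTER_CUBIC))
```

```text
[513.  -57.5] [-0.  -0.1 -0.1  0.1  0.2 -0.2] [-136.2 -160.2  175.9  152.   128.2  104.3]
bar ends [array([498.6, -70.8]), array([527.8, -43.1])] [513.2 -56.9] 43.60306230387071
[512.6 -56.7 220.8] 44.384973213665006 [-0.3  0.   1.8  0.   1.3  0.5]
```

View pics/w6.png

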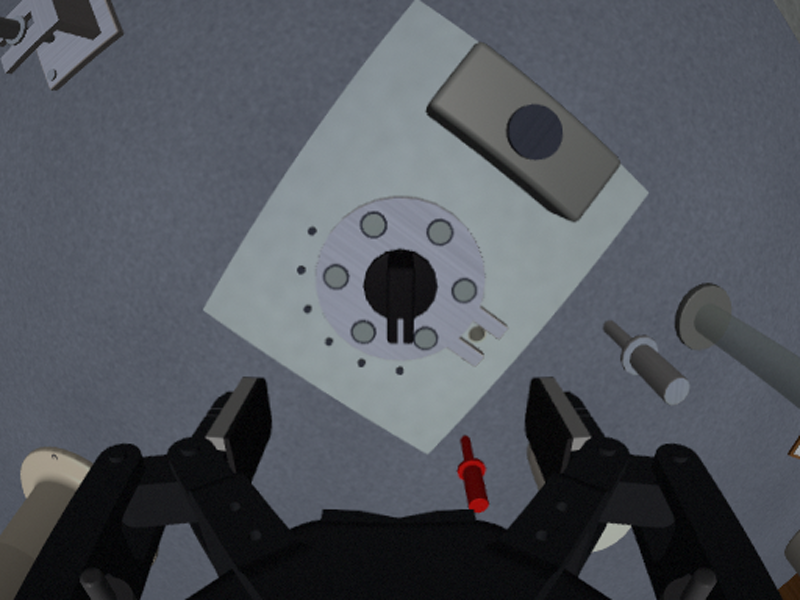

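The knob bar is upright in the image at x=400, aligned with the pads; the bore and fork are empty at (476,334). I go down and grip.

Emit:
jog_arm(
  travel=[
    [0.003,0,0.15],
    [0,0,0.2],
    [0,0,0.2],
    [0,0,0.2],
    [0,0,0.15],
    [0,0,0.14],
    [0,0,0.1],
    [0,0,0],
    [0,0,0],
    [0,0,0],
  ],
  spin=[0,0,0,0,0,0,0,0,0,0],
  jaw=[1,1,1,1,1,1,1,1,1,1],
)

```text
time: 14.68
tcp_pos: [514.2, -56.9, 109.2]
tool_rot: [0.0, 0.926, 0.377, 0.001]
wrist_force: [0.6, -0.3, 0.3]
grip_width: 85.3
grasp_force: 0.0
```

Emit:
jog_arm(
  travel=[
    [0,0,0],
    [0,0,0],
    [0,0,0],
    [0,0,0],
    [0,0,0],
    [0,0,0],
    [0,0,0],
    [0,0,0],
    [0,0,0],
    [0,0,0],
  ],
  spin=[0,0,0,0,0,0,0,0,0,0],
  jaw=[-1,-1,-1,-1,-1,-1,-1,-1,-1,-1],
)

```text
time: 15.52
tcp_pos: [513.7, -56.8, 108.6]
tool_rot: [0.0, 0.927, 0.376, 0.0]
wrist_force: [-0.4, 0.4, 3.0]
grip_width: 12.8
grasp_force: 59.3
```

Emit:
jog_arm(
  travel=[
    [0,0,0],
    [0,0,0],
    [0,0,0],
    [0,0,0],
    [0,0,0],
    [0,0,0],
    [0,0,0],
    [0,0,0],
    [0,0,0],
    [0,0,0],
  ],
  spin=[0.05,0.05,0.05,0.05,0.05,0.05,0.05,0.05,0,0],
  jaw=[-1,-1,-1,-1,-1,-1,-1,-1,-1,-1],
)

```text
time: 16.35
tcp_pos: [513.9, -57.2, 108.6]
tool_rot: [0.001, 0.997, 0.073, 0.0]
wrist_force: [-0.6, -3.3, 2.6]
grip_width: 12.9
grasp_force: 59.4
```

Run:
```python
from h import *
s=ctrl.read_state();q=s["tool_rot"]; print(s["tcp_pos"],np.degrees(2*np.arctan2(q[2],q[1])),s["torque"],s["wrist_force"])
inf=info("wrist"); im=ctrl.read_camera("wrist"); np.savez("w7.npz",K=inf[0],R=inf[1],t=inf[2],im=im)
cv2.imwrite("pics/w7.png",cv2.resize(im,(800,600),interpolation=cv2.INTER_CUBIC))
```

```text
[513.92289833 -57.24739359 108.56659166] 8.337318238642206 [-0.39714288  0.04866844  0.12110303] [-0.64374035 -3.34751914  2.6171535 ]
```

View pics/w7.png

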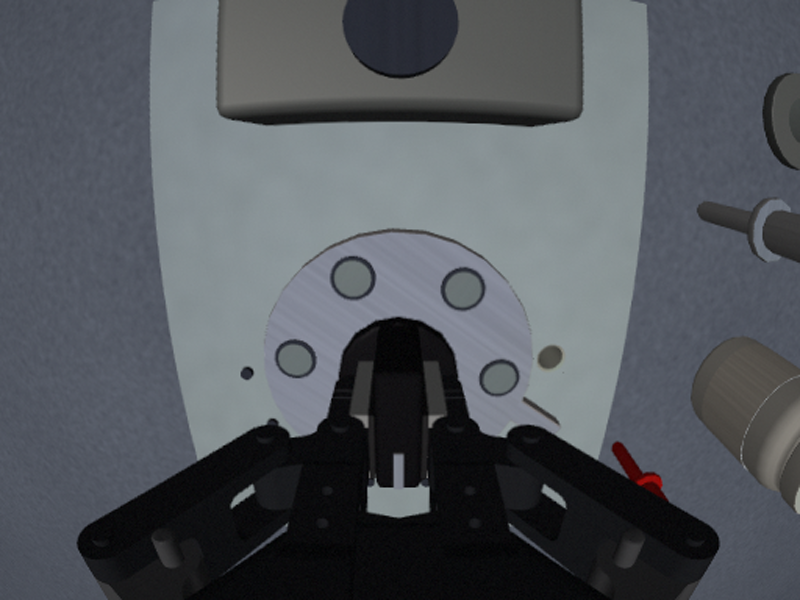

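The disc turns with the gripper (fork now at (540,410), bore uncovered at (550,357)), and the bar still lies straight between the pads. I turn it the other half.

Emit:
jog_arm(
  travel=[
    [0,0,0],
    [0,0,0],
    [0,0,0],
    [0,0,0],
    [0,0,0],
    [0,0,0],
    [0,0,0],
    [0,0,0],
    [0,0,0],
    [0,0,0],
  ],
  spin=[0.05,0.05,0.05,0.05,0.05,0.05,0.05,0.05,0,0],
  jaw=[-1,-1,-1,-1,-1,-1,-1,-1,-1,-1],
)

```text
time: 17.23
tcp_pos: [513.9, -57.7, 108.6]
tool_rot: [0.001, 0.971, -0.239, 0.001]
wrist_force: [0.5, -5.7, 1.6]
grip_width: 13.1
grasp_force: 59.5
```

Run:
```python
from h import *
s=ctrl.read_state();q=s["tool_rot"]; a=2*np.arctan2(q[2],q[1]); print(s["tcp_pos"],np.degrees(a),s["torque"],s["wrist_force"],s["grasp_force"])
inf=info("wrist"); im=ctrl.read_camera("wrist")
K=inf; z=np.load("w7.npz")
# disc texture rotates with tool if held: compare disc patch in tool frame between w7 and now (upper disc half incl. holes)
g0,g1=[cv2.cvtColor(x,cv2.COLOR_BGR2GRAY)[150:235,180:330] for x in (z["im"],im)]
for n,g in (("w7",g0),("now",g1)):
    c=cv2.HoughCircles(cv2.resize(g,None,fx=3,fy=3),cv2.HOUGH_GRADIENT,1,60,param1=120,param2=20,minRadius=25,maxRadius=50)
    print(n,None if c is None else np.round(c[0]/3+[180,150,0],1).tolist())
```

```text
[513.88140289 -57.66423555 108.57866654] -27.69442071151462 [-0.70503293  0.09710413  0.07512765] [ 0.46092223 -5.73137216  1.64465629] 59.46579337120056
w7 [[296.5, 185.5, 11.6], [225.5, 178.2, 11.8], [188.2, 231.2, 14.2]]
now [[295.8, 184.8, 13.7], [225.8, 178.2, 11.6], [188.5, 231.2, 14.0]]
```

The disc's holes have not moved in the tool frame, so there is no slip: the turn is 71.9° (1.255 rad). I hold, then hand in.

Emit:
jog_arm(
  travel=[
    [0,0,0],
    [0,0,0],
    [0,0,0],
    [0,0,0],
    [0,0,0],
    [0,0,0],
    [0,0,0],
    [0,0,0],
  ],
  spin=[0,0,0,0,0,0,0,0],
  jaw=[-1,-1,-1,-1,-1,-1,-1,-1],
)

```text
time: 17.95
tcp_pos: [513.9, -57.7, 108.6]
tool_rot: [0.001, 0.971, -0.239, 0.001]
wrist_force: [-0.7, -4.4, 2.3]
grip_width: 13.1
grasp_force: 59.5
```

```bash
python3 -c "
from rig import ctrl
print(ctrl.job_done())"
```

```text
the job is handed in; nothing more can be done
None
```

The job is handed in (no verdict was returned): the pin hangs upright and released in the notch, and the fingers hold the knob on the third stop at about 1.255 rad, at about 18 s of the 54 s allowed.

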